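# Re-zero a sample mill's grind dial and back it off three clicks

## Task

Two bench sample mills stand on the table; set the grind of the one with the orange dial. Turn its dial clockwise (seen from above) until it comes up against its stop, then turn it back anticlockwise by exactly three clicks and let go of it. Leave the green dial of the other mill at its setting.

Things in the scene. Friction and masses are not known exactly. Their poses are not given: they have to be found in the camera images.
- orange_dial (a joint): Angle of the orange dial, rad: 0 at its rigid clockwise stop, growing anticlockwise seen from above. A click every 24 degrees: 0.419, 0.838, 1.257 and so on to 2.93. It starts at the first, second or third click. Let go, it settles into the nearest click and stays. Turning takes under 0.1 N m; forced past the stop, the round dial slips in the fingers.
- orange_grip (a point): On the orange dial's upright axis, at the height to grip. The dial: a round ribbed knob 46 mm across, top 12 mm above this point; at 22 to 28 mm below it a skirt 58 mm across; the mill's top 30 mm below it. The white line on the dial lies along this point's own -x axis and points, on a scale ring, at a wide red tick at the stop, then at one black tick a click.
- orange_mill: Fixed white sample mill, 215 x 110 x 100 mm, that carries the orange dial on top. Origin: on the table under the dial's axis; z up, -x to its front, 60 mm away with spout and switch. A steel hopper with a black cap, 62 mm across, rises 51 mm above the top, 120 mm behind the dial's axis. An otherwise identical mill has a green dial.
- green_pointer (a point): Outer end of the white line on top of the green dial, 22 mm from that dial's axis (same dial and mill as the orange one, same clicks). To be left where it is.

How it is judged:
By the outcome, as a careful person would: the job done as asked, in the order asked, and still so for the second after the job is handed in, with the robot touching nothing.
It also fails if it takes over 38 s, if anything falls off the work surface, if the arm or the gripper's body presses on something with over 40 N, if the wrist force passes 120 N, or if a joint passes its speed limit or range.

## Robot

A 6-joint arm with a two-finger parallel gripper is mounted at the origin on a cart in front of the work surface, level with it; the furniture and walls round the work are solid. World frame = base frame: x ahead of the robot, y to its left, z up, the work surface at z = 0. Lengths are in m, angles in degrees, forces in N, time in s.
With the tool pointing down it reaches from about 0.25 to 0.725 m from the base axis. Payload 9.7 kg.
Tool frame: the origin (TCP) lies between the finger pads; the fingertips stand bot.tcp_to_tips ahead of it and the grasp point (between the pads) lies 11 mm behind it (bot.tcp_to_tips is the distance from the TCP to the fingertips, in m); z points along the fingers, y is the line along which they close (so a half turn about z gives the same grasp; the last joint's range is limited). The gripper opens to 85 mm and grips with 20 to 120 N. Pads are 22 mm wide; open, the fingers measure 114 mm over their backs; the gripper's body (76 mm by 85 mm) begins 54 mm behind the grasp point. The pads swing forward as they close: fully open they stand 13 mm farther back than shut.
Start: joints at [66.177, 4.979, 10.078, 95.1, 0, 90], TCP at [0.222, 0.503, 0.239] pointing down, gripper open.
Joint ranges: [-179.16, 179.16], [-48.56, 103.87], [-65.8, 70.77], [-126.05, 130.52], [-82.76, 87.17], [-180, 180]. Speed limits (degrees/s): [127.2, 127.2, 147.25, 180, 180, 180].

## Interface

Orientations are given as [roll, pitch, yaw] about the fixed x, y, z axes, in that order (R = Rz(yaw) Ry(pitch) Rx(roll)).
In Python, from workcell import bot gives the robot as it stands. The module is installed in compiled form; this text tells all that it offers.
- The arm moves only by the tool carry_out, never from a script. Its arguments are lists of equal length, an entry for each row: "linear": the shift along the world's x, y, z normalised to -1 to 1, where 1 is 2 cm, a list of three; "rotation": the turn, a rotation vector about the world's x, y, z normalised to -1 to 1, where 1 is 8 degrees, a list of three; "grip": the closure, from -1 (fully open) to 1 (shut). In form: {"linear": [[tx, ty, tz], ...], "rotation": [[rx, ry, rz], ...], "grip": [grip, ...]}. A call has 1 to 12 rows; each row shifts and turns the commanded pose from where the row before left it; what a row does not reach is not made up. A row lasts 1/10 s, in which the tool goes at most 50 mm and 8.59 degrees, less where a joint would pass 70% of its speed; a pose out of reach is approached as far as the arm can. A call with a number of a shift or a turn outside -1 to 1 is refused whole. A call with a gripper value outside its range is refused whole. The fingers move at their own pace and stop on an object; "grip_force" is the grip in N (left out, the last holds). Time passes only in rows, so rows that do not move let the fingers close. It gives the time, the measured TCP pose, the force, the opening and the grip force at its end, in the units of the state.
- bot.get_obs(): the state, without advancing time (a new reading comes with each control period).
- bot.camera(name): name is "scene" or "top"; returns the picture (420x560x3 uint8, blue, green, red); there is no depth.
- bot.camera_model(name): a dict with "fx", "fy", "cx", "cy" (pixels), "camera_from_world" (4x4, takes a point from world to camera coordinates). Camera axes: x right, y up, looking along -z (the intrinsics and any distortion apply to the point x, -y, -z); pixel columns grow to the right and rows downward; lengths in m; the calibration is good to about 2 mm. A picture is of the moment at which its call begins. camera_model takes no time and is no camera call.
- bot.job_done(): hands the job in; it is judged then, once.
The state is a dict: "time": time; "q": joint angles; "qd": joint speeds; "joint_efforts": joint torques, N m; "ee_pos": TCP position; "tcp_rot": TCP orientation; "wrist_force": force on the tool from outside, world axes, zero at the start; "torque": the same for the moment, N m; "opening": finger opening in m; "grasp_force": force on a finger pad.
Only numpy, scipy, OpenCV 4.12 (cv2) and the standard library are available. Lean on these libraries where they do the work, as an engineer would, in place of code of your own. Each camera call takes 0.05 s, during which the arm holds its last target. There are 200 camera calls.

## Working session

There is one attempt and no reset: what is moved stays moved. The work goes in short steps, Python scripts to look and compute and a tool call to move; the robot and the scene stay as the last step left them, time stands still between calls to the robot, and variables do not carry over. Pictures are saved under pics/ and viewed, at most 10 in all, crops included, and the job is handed in when it is done.

Besides the shell and the picture viewer there is one more tool, called after "Call:" as a command line: name --argument value ..., lists and objects as JSON in quotes. carry_out: Moves the arm, as the interface text tells. Its arguments: {"type":"object","properties":{"linear":{"type":"array","items":{"type":"array","items":{"type":"number"}}},"rotation":{"type":"array","items":{"type":"array","items":{"type":"number"}}},"grip":{"type":"array","items":{"type":"number"}},"grip_force":{"type":"number"}},"required":["linear","rotation","grip"]}

```bash
mkdir -p pics; python3 - <<'E'
from workcell import bot
import cv2
for n in("scene","top"):
    cv2.imwrite(f"pics/{n}0.png",bot.camera(n)); m=bot.camera_model(n); print(n,m)
o=bot.get_obs();print(o,bot.tcp_to_tips)
E
```

```text
scene {'fx': 431.6454315506569, 'fy': 431.6454315506569, 'cx': 275.09164863486495, 'cy': 214.64963666444962, 'camera_from_world': array([[ 0.69185486, -0.72201437,  0.00566624, -0.32112051],
       [ 0.40367573,  0.39329637,  0.82605319, -0.28397279],
       [-0.59865079, -0.56922159,  0.56356368, -0.63197935],
       [ 0.        ,  0.        ,  0.        ,  1.        ]])}
top {'fx': 416.77903843302073, 'fy': 416.77903843302073, 'cx': 280.96103696524904, 'cy': 214.13418709878758, 'camera_from_world': array([[-0.01214291, -0.99989832, -0.00747604,  0.02462353],
       [ 0.98899524, -0.01311232,  0.14736511, -0.48031771],
       [-0.14744816, -0.00560433,  0.98905391, -0.90244896],
       [ 0.        ,  0.        ,  0.        ,  1.        ]])}
{'time': 0.1, 'q': array([ 6.61745311e+01,  5.00699011e+00,  1.00409598e+01,  9.50996376e+01,
       -1.10922283e-03,  8.99994870e+01]), 'qd': array([-0.03910304, -0.05366854,  0.16901769,  0.03542123,  0.05435352,
       -0.07919984]), 'joint_efforts': array([-2.10813610e-04, -5.21563447e+01,  4.65654874e+01,  1.59267685e-02,
       -3.86334386e-05, -2.71504854e-05]), 'ee_pos': array([0.22210319, 0.50295642, 0.23868076]), 'tcp_rot': array([-1.79934332e+02,  1.10863416e-03,  1.56175045e+02]), 'wrist_force': array([0.43519506, 0.0230781 , 0.01896143]), 'torque': array([-0.01568832,  0.03825445, -0.02230356]), 'grasp_force': 0.0, 'opening': 0.08477438467694089} 0.008
```

View pics/scene0.png

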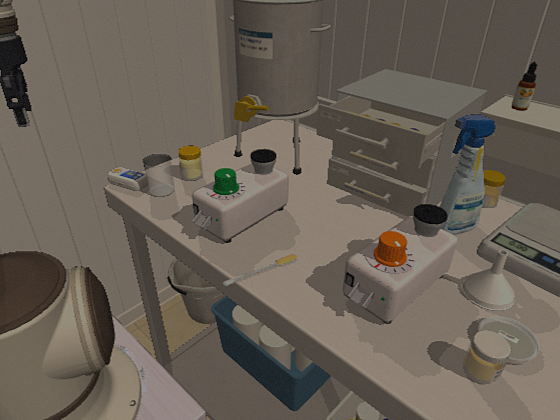

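View pics/top0.png

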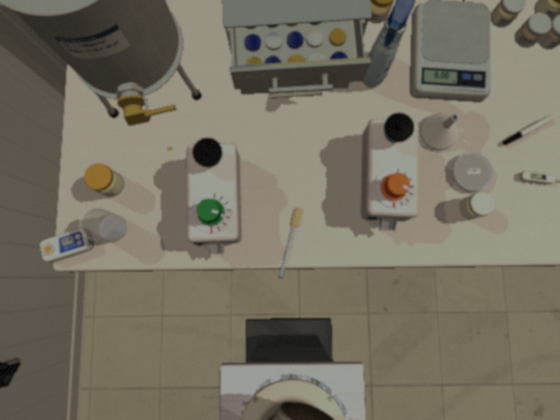

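The scene view shows the orange dial at about (391,248) and the green at (226,181). In the top view they are at (397,186) and (210,212). I'll zoom in on the orange mill.

```bash
python3 - <<'E'
import cv2,numpy as np
s=cv2.imread("pics/scene0.png");t=cv2.imread("pics/top0.png")
f=lambda i,x,y,w,h,k:cv2.resize(i[y:y+h,x:x+w],None,fx=k,fy=k,interpolation=cv2.INTER_CUBIC)
# scene crop origin (345,220) 90x75 k4.4 ; top crop origin (360,145) 66x75 k... 
a=f(s,340,200,100,110,4);b=f(t,365,155,64,70.__int__(),6)
h=max(a.shape[0],b.shape[0])
p=lambda i:np.pad(i,((0,h-i.shape[0]),(0,0),(0,0)))
o=np.hstack([p(a),p(b)]);o=np.clip(o*1.4,0,255).astype(np.uint8);print(o.shape);cv2.imwrite("pics/crop1.png",o)
for n,i in(("s",s),("t",t)):
  hsv=cv2.cvtColor(i,cv2.COLOR_BGR2HSV)
  for c,lo,hi in(("or",(5,190,120),(14,255,255)),("gr",(55,140,40),(85,255,255))):
    m=cv2.inRange(hsv,lo,hi);k,l,st,ce=cv2.connectedComponentsWithStats(m)
    print(n,c,[(st[j].tolist(),ce[j].round(1).tolist()) for j in range(1,k) if st[j,4]>80])
E
```

```text
File "<stdin>", line 5
    a=f(s,340,200,100,110,4);b=f(t,365,155,64,70.__int__(),6)
                                                ^
SyntaxError: invalid decimal literal
```

```bash
python3 - <<'E'
import cv2,numpy as np
s=cv2.imread("pics/scene0.png");t=cv2.imread("pics/top0.png")
f=lambda i,x,y,w,h,k:cv2.resize(i[y:y+h,x:x+w],None,fx=k,fy=k,interpolation=cv2.INTER_CUBIC)
a=f(s,340,200,100,110,4);b=f(t,365,155,64,70,6)
h=max(a.shape[0],b.shape[0])
p=lambda i:np.pad(i,((0,h-i.shape[0]),(0,0),(0,0)))
o=np.hstack([p(a),p(b)]);o=np.clip(o*1.4,0,255).astype(np.uint8);print(o.shape);cv2.imwrite("pics/crop1.png",o)
for n,i in(("s",s),("t",t)):
  hsv=cv2.cvtColor(i,cv2.COLOR_BGR2HSV)
  for c,lo,hi in(("or",(5,190,120),(14,255,255)),("gr",(55,140,40),(85,255,255))):
    m=cv2.inRange(hsv,lo,hi);k,l,st,ce=cv2.connectedComponentsWithStats(m)
    print(n,c,[(st[j].tolist(),ce[j].round(1).tolist()) for j in range(1,k) if st[j,4]>80])
E
```

```text
(440, 784, 3)
s or [([376, 231, 30, 35, 496], [394.2, 246.1])]
s gr [([214, 169, 25, 26, 486], [225.1, 181.9])]
t or []
t gr [([198, 200, 25, 24, 388], [208.8, 211.4])]
```

View pics/crop1.png

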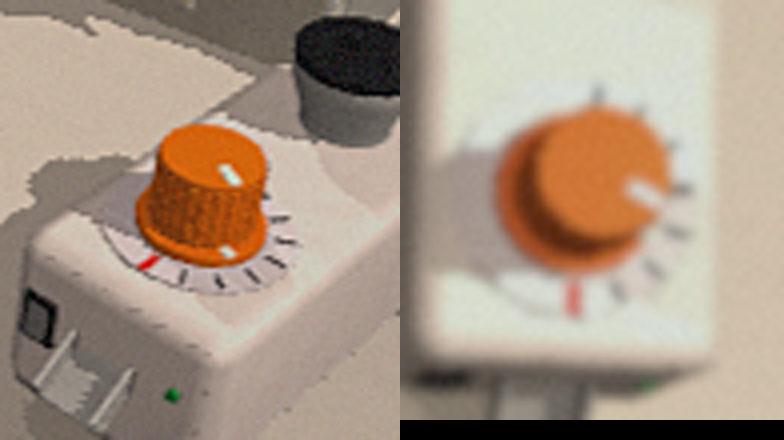

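The orange top face is centred at about (393,239.5) in the scene view and (398.7,184.2) in the top view. The red tick is at top (393.8,204.7), with 7 black ticks running anticlockwise. The line is near tick 3. Next I triangulate.

```bash
cat > h.py <<'E'
import numpy as np
from workcell import bot
def ray(n,p):
    m=bot.camera_model(n);T=m["camera_from_world"];R=T[:3,:3]
    d=R.T@np.array([(p[0]-m["cx"])/m["fx"],-(p[1]-m["cy"])/m["fy"],-1]);return -R.T@T[:3,3],d/np.linalg.norm(d)
def tri(a,b):
    (p,u),(q,v)=ray("scene",a),ray("top",b);s=np.linalg.lstsq(np.c_[u,-v],q-p,rcond=None)[0]
    A,B=p+s[0]*u,q+s[1]*v;return (A+B)/2,np.linalg.norm(A-B)
def atz(n,p,z):
    o,d=ray(n,p);return o+d*(z-o[2])/d[2]
def proj(n,P):
    m=bot.camera_model(n);c=m["camera_from_world"]@np.r_[P,1];return m["cx"]-m["fx"]*c[0]/c[2],m["cy"]+m["fy"]*c[1]/c[2]
E
python3 - <<'E'
from h import *
sc=lambda x,y:(340+x/4,200+y/4); tp=lambda x,y:(365+(x-400)/6,155+y/6)
C,e=tri(sc(212,158),tp(602,175));print("topcentre",C,e)
print("red tick",tri(sc(148,264),tp(573,298)))
print("ring radius etc")
T=[(573,298),(617,293),(652,268),(683,233),(683,190),(672,145),(638,113),(598,95)]
P=np.array([atz("top",tp(*t),.1) for t in T])
from scipy.optimize import least_squares
r=least_squares(lambda v:np.hypot(*(P[:,:2]-v[:2]).T)-v[2],[*C[:2],.035]);print("ringfit",r.x)
print(np.degrees(np.arctan2(*(P[:,:2]-C[:2]).T[::-1])))
for n,f,w in(("top",tp,[(628,183),(660,203)]),("scene",sc,[(222,168),(239,184)])):
  a=[atz(n,f(*k),C[2]) for k in w];d=a[1]-a[0];print(n,"line",np.degrees(np.arctan2(d[1],d[0])),a)
print("hopper cap",tri((430.5,214),(400,128)))
E
```

```text
topcentre [ 0.52344969 -0.2205821   0.14110437] 0.0022162683466099013
red tick (array([ 0.48781195, -0.2185119 ,  0.10248186]), np.float64(0.0008512134855423718))
ring radius etc
ringfit [ 0.52479031 -0.22331372  0.03681913]
[ 177.19078059 -158.01574058 -133.68451204 -108.76959396  -86.33606771
  -62.46974028  -38.94433523  -16.29129145]
top line -124.10524740978005 [array([ 0.5198435 , -0.22822173,  0.14110437]), array([ 0.51286118, -0.23853253,  0.14110437])]
scene line -113.12898271024659 [array([ 0.52143127, -0.2279199 ,  0.14110437]), array([ 0.51678194, -0.23880485,  0.14110437])]
hopper cap (array([ 0.64123284, -0.22962259,  0.14089157]), np.float64(0.0019342604238335875))
```

Call:
carry_out --linear '[[0.4,-1,0],[0.4,-1,0],[0.4,-1,0],[0.4,-1,0],[0.4,-1,0],[0.4,-1,0],[0.4,-1,0],[0.4,-1,0],[0.4,-1,0],[0.4,-1,0],[0.4,-1,0],[0.4,-1,0]]' --rotation '[[0,0,0],[0,0,0],[0,0,0],[0,0,0],[0,0,0],[0,0,0],[0,0,0],[0,0,0],[0,0,0],[0,0,0],[0,0,0],[0,0,0]]' --grip '[-1,-1,-1,-1,-1,-1,-1,-1,-1,-1,-1,-1]'

```text
time: 1.3
ee_pos: [0.3183, 0.2622, 0.239]
tcp_rot: [-180.0, -0.0, 156.2]
wrist_force: [-0.1, -0.1, 0.2]
opening: 0.0853
grasp_force: 0.0
```

```bash
python3 -c "
from workcell import bot
o=bot.get_obs();print(o['time'],o['q'],o['ee_pos'],o['tcp_rot'])"
```

```text
1.3 [ 3.94876762e+01 -1.36665141e+01 -7.44396193e+00  9.62486086e+01
 -1.79588791e-03  6.33036446e+01] [0.31826585 0.26223192 0.23902629] [-1.79975914e+02 -1.01017111e-02  1.56184030e+02]
```

Call:
carry_out --linear '[[0.43,-1,0],[0.43,-1,0],[0.43,-1,0],[0.43,-1,0],[0.43,-1,0],[0.43,-1,0],[0.43,-1,0],[0.43,-1,0],[0.43,-1,0],[0.43,-1,0],[0.43,-1,0],[0.43,-1,0]]' --rotation '[[0,0,0],[0,0,0],[0,0,0],[0,0,0],[0,0,0],[0,0,0],[0,0,0],[0,0,0],[0,0,0],[0,0,0],[0,0,0],[0,0,0]]' --grip '[-1,-1,-1,-1,-1,-1,-1,-1,-1,-1,-1,-1]'

```text
time: 2.5
ee_pos: [0.4215, 0.0222, 0.239]
tcp_rot: [-180.0, -0.0, 156.2]
wrist_force: [1.2, 1.1, 0.8]
opening: 0.0853
grasp_force: 0.0
```

Call:
carry_out --linear '[[0.43,-1,0],[0.43,-1,0],[0.43,-1,0],[0.43,-1,0],[0.43,-1,0],[0.43,-1,0],[0.43,-1,0],[0.43,-1,0],[0.43,-1,0],[0.43,-1,0],[0.4,-1,0],[0,0,0]]' --rotation '[[0,0,0],[0,0,0],[0,0,0],[0,0,0],[0,0,0],[0,0,0],[0,0,0],[0,0,0],[0,0,0],[0,0,0],[0,0,0],[0,0,0]]' --grip '[-1,-1,-1,-1,-1,-1,-1,-1,-1,-1,-1,-1]'

```text
time: 3.7
ee_pos: [0.5157, -0.1986, 0.2382]
tcp_rot: [-180.0, -0.1, 156.1]
wrist_force: [-0.3, 0.9, 0.3]
opening: 0.0854
grasp_force: 0.0
```

Call:
carry_out --linear '[[0.21,-0.57,0],[0.21,-0.57,0],[0,0,-1],[0,0,-1],[0,0,-1],[0,0,0],[0,0,0]]' --rotation '[[0,0,0],[0,0,0],[0,0,0],[0,0,0],[0,0,0],[0,0,0],[0,0,0]]' --grip '[-1,-1,-1,-1,-1,-1,-1]'

```text
time: 4.4
ee_pos: [0.5237, -0.2197, 0.1797]
tcp_rot: [-180.0, -0.0, 156.2]
wrist_force: [-0.3, 0.3, 0.1]
opening: 0.0851
grasp_force: 0.0
```

```bash
python3 - <<'E'
from h import *
import cv2
f=lambda i,x,y,w,h,k:cv2.resize(i[y:y+h,x:x+w],None,fx=k,fy=k,interpolation=cv2.INTER_CUBIC)
a=f(bot.camera("scene"),330,140,130,150,3);b=f(bot.camera("top"),350,120,110,150,3)
cv2.imwrite("pics/c2.png",np.clip(np.hstack([a,b])*1.3,0,255).astype(np.uint8))
o=bot.get_obs();print(o['q'],o['ee_pos']);P=o['ee_pos']
print([((np.array(proj("scene",P+[0,0,d]))-[330,140])*3).round() for d in(-.008,.011)],(np.array(proj("top",P))-[350,120])*3+[390,0])
E
```

```text
[-2.27550211e+01  6.59609625e+00  5.33660770e+00  8.86403380e+01
 -2.39414250e-03  1.06221159e+00] [ 0.52421191 -0.21988687  0.18070765]
[array([196., 253.]), array([201., 225.])] [553.0397926  176.65979799]
```

View pics/c2.png

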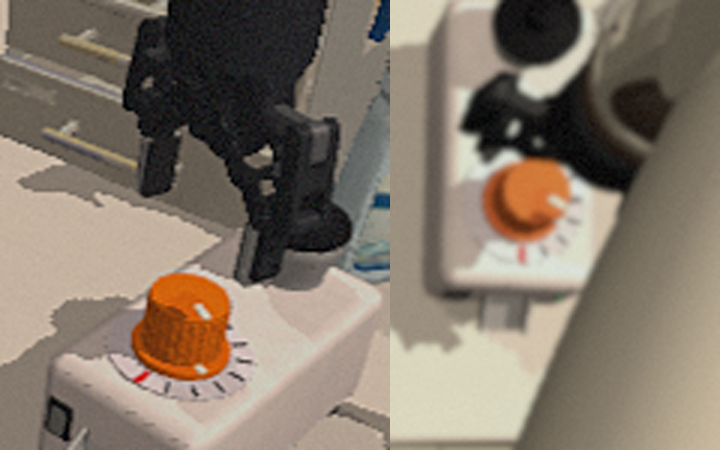

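The fingers straddle the dial: the scene tips are at about (160,190) and (258,278), and the dial top is at (190,295). I'll descend and close gently.

Call:
carry_out --linear '[[0,-0.07,-0.9],[0,0,-0.9],[0,0,-0.9],[0,0,-0.4],[0,0,0]]' --rotation '[[0,0,0],[0,0,0],[0,0,0],[0,0,0],[0,0,0]]' --grip '[-1,-1,-1,-1,-1]' --grip_force 20

```text
time: 5.0
ee_pos: [0.5236, -0.221, 0.1171]
tcp_rot: [-180.0, -0.0, 156.2]
wrist_force: [-0.1, 0.4, -0.3]
opening: 0.0852
grasp_force: 0.0
```

Call:
carry_out --linear '[[0,0,0],[0,0,0],[0,0,0],[0,0,0],[0,0,0],[0,0,0],[0,0,0],[0,0,0]]' --rotation '[[0,0,0],[0,0,0],[0,0,0],[0,0,0],[0,0,0],[0,0,0],[0,0,0],[0,0,0]]' --grip '[1,1,1,1,1,1,1,1]' --grip_force 20

```text
time: 5.8
ee_pos: [0.5249, -0.2199, 0.1189]
tcp_rot: [179.8, 0.1, 156.2]
wrist_force: [2.5, 9.0, 6.1]
opening: 0.0454
grasp_force: 21.5
```

```bash
python3 -c "
from workcell import bot
o=bot.get_obs();print(o)"
```

```text
{'time': 5.8, 'q': array([-22.81154814,   6.74933366,  -1.30597882,  81.80825671,
         0.16566844,   0.94065563]), 'qd': array([-0.02105398,  0.0821344 , -0.00868354, -0.07650191,  0.04184782,
        0.00728424]), 'joint_efforts': array([-4.62537602e+00, -5.11680293e+01,  4.43874550e+01, -4.27476531e-01,
       -2.20508002e+00, -9.00626677e-03]), 'ee_pos': array([ 0.52491274, -0.21990861,  0.11893586]), 'tcp_rot': array([1.79832114e+02, 1.33692678e-01, 1.56247798e+02]), 'wrist_force': array([2.46021764, 8.99886935, 6.08151711]), 'torque': array([ 1.55618132, -0.41932394, -0.03066023]), 'grasp_force': 21.510438323020935, 'opening': 0.045442516039620365}
```

Call:
carry_out --linear '[[0.02,0.05,0.05],[0,0,0]]' --rotation '[[0,0,0],[0,0,0]]' --grip '[1,1]'

```text
time: 6.0
ee_pos: [0.5249, -0.2198, 0.119]
tcp_rot: [180.0, 0.1, 156.2]
wrist_force: [3.8, 3.5, 2.2]
opening: 0.0455
grasp_force: 22.0
```

Call:
carry_out --linear '[[0,0,0],[0,0,0],[0,0,0],[0,0,0],[0,0,0],[0,0,0]]' --rotation '[[0,0,-0.8],[0,0,-0.8],[0,0,-0.8],[0,0,-0.8],[0,0,-0.8],[0,0,0]]' --grip '[1,1,1,1,1,1]'

```text
time: 6.6
ee_pos: [0.525, -0.2197, 0.119]
tcp_rot: [179.9, 0.0, 124.0]
wrist_force: [4.4, 3.8, 1.3]
opening: 0.0454
grasp_force: 22.0
```

```bash
python3 -c "
from workcell import bot
o=bot.get_obs();print(o['q'],o['wrist_force'],o['torque'],o['opening'],o['tcp_rot'])"
```

```text
[-2.27489900e+01  6.78595759e+00 -1.26050365e+00  8.18556239e+01
  8.18452977e-02  3.32734271e+01] [4.37383587 3.80250833 1.33495833] [ 0.79376083 -0.96238429  0.05186356] 0.045441782344554184 [1.79877853e+02 3.69597462e-02 1.23977613e+02]
```

Call:
carry_out --linear '[[0,0,0],[0,0,0],[0,0,0],[0,0,0],[0,0,0],[0,0,0]]' --rotation '[[0,0,-0.8],[0,0,-0.8],[0,0,-0.8],[0,0,-0.8],[0,0,-0.8],[0,0,0]]' --grip '[1,1,1,1,1,1]'

```text
time: 7.2
ee_pos: [0.5252, -0.2196, 0.119]
tcp_rot: [179.9, -0.0, 92.0]
wrist_force: [6.4, 4.1, 1.6]
opening: 0.0455
grasp_force: 21.9
```

```bash
python3 -c "
from workcell import bot
o=bot.get_obs();print(o['q'],o['wrist_force'],o['torque'],o['opening'],o['tcp_rot'])"
```

```text
[-22.73874757   6.79079412  -1.2562939   81.84101276   0.09668418
  65.24802083] [6.4043178  4.06475363 1.58934376] [ 0.85908771 -1.10905471  0.01175614] 0.04551504709322904 [ 1.79857900e+02 -4.09502946e-02  9.20133768e+01]
```

Call:
carry_out --linear '[[0,0,0],[0,0,0],[0,0,0]]' --rotation '[[0,0,-0.5],[0,0,-0.5],[0,0,0]]' --grip '[1,1,1]'

```text
time: 7.5
ee_pos: [0.5252, -0.2199, 0.1189]
tcp_rot: [179.9, -0.0, 84.1]
wrist_force: [5.2, 3.2, 1.1]
opening: 0.0455
grasp_force: 21.9
```

```bash
python3 -c "
from workcell import bot
o=bot.get_obs();print(o['q'],o['wrist_force'],o['torque'],o['opening'],o['tcp_rot'])"
```

```text
[-2.27485161e+01  6.79472768e+00 -1.25552252e+00  8.18275839e+01
  6.68321260e-02  7.31613254e+01] [5.20974155 3.24870126 1.11842533] [ 0.60547131 -1.10911855 -0.03678438] 0.04545415240071785 [ 1.79863712e+02 -2.85777533e-02  8.40902637e+01]
```

Call:
carry_out --linear '[[0,0,0],[0,0,0],[0,0,0]]' --rotation '[[0,0,-0.5],[0,0,-0.25],[0,0,0]]' --grip '[1,1,1]'

```text
time: 7.8
ee_pos: [0.5252, -0.2201, 0.1189]
tcp_rot: [179.9, -0.0, 78.1]
wrist_force: [5.0, 1.5, 0.3]
opening: 0.0455
grasp_force: 21.9
```

```bash
python3 - <<'E'
from h import *
import cv2
o=bot.get_obs();print(o['wrist_force'],o['torque'],o['opening'],o['tcp_rot'])
f=lambda i,x,y,w,h,k:cv2.resize(i[y:y+h,x:x+w],None,fx=k,fy=k,interpolation=cv2.INTER_CUBIC)
a=f(bot.camera("scene"),345,190,100,120,4);b=f(bot.camera("top"),360,150,70,90,5)[:480]
b=np.pad(b,((0,480-b.shape[0]),(0,0),(0,0)))
cv2.imwrite("pics/c3.png",np.clip(np.hstack([a,b])*1.4,0,255).astype(np.uint8))
E
```

```text
[4.99021595 1.53242944 0.31041364] [ 0.32354053 -1.07817685  0.08917976] 0.04551752435418897 [ 1.79864388e+02 -1.39157717e-02  7.81460573e+01]
```

View pics/c3.png

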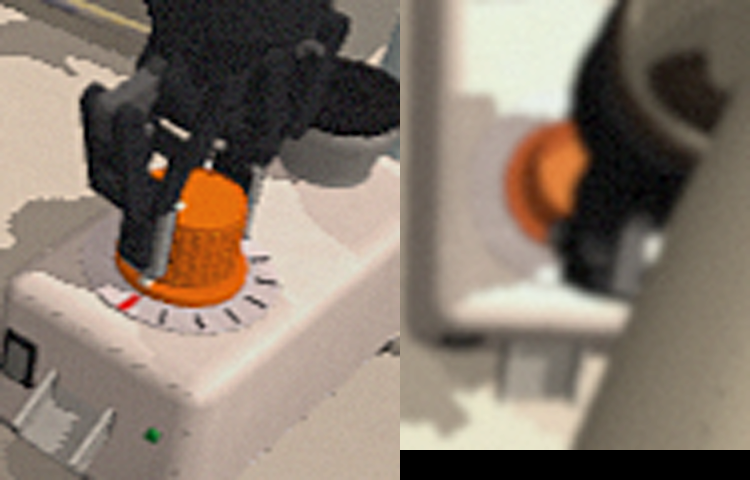

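The skirt's white mark (148,283) is now almost in line with the red tick (130,300), so the stop is close. I'll continue until torque builds.

Call:
carry_out --linear '[[0,0,0],[0,0,0]]' --rotation '[[0,0,-0.5],[0,0,0]]' --grip '[1,1]'

```text
time: 8.1
ee_pos: [0.5252, -0.2201, 0.1189]
tcp_rot: [179.9, -0.0, 74.1]
wrist_force: [5.6, 1.9, 0.8]
opening: 0.0453
grasp_force: 21.9
```

```bash
python3 -c "
from workcell import bot
o=bot.get_obs();print(o['wrist_force'],o['torque'],o['opening'],o['tcp_rot'])"
```

```text
[5.63730201 1.88226656 0.8207344 ] [ 0.27328876 -1.01749529  0.15617445] 0.045327021246943835 [ 1.79867214e+02 -2.27058955e-02  7.40991819e+01]
```

Call:
carry_out --linear '[[0,0,0],[0,0,0]]' --rotation '[[0,0,-0.5],[0,0,0]]' --grip '[1,1]'

```text
time: 8.3
ee_pos: [0.5252, -0.2201, 0.1189]
tcp_rot: [179.9, -0.0, 70.1]
wrist_force: [5.5, 1.5, -0.1]
opening: 0.0457
grasp_force: 21.9
```

```bash
python3 -c "
from workcell import bot
o=bot.get_obs();print(o['wrist_force'],o['torque'],o['opening'],o['tcp_rot'])"
```

```text
[ 5.47043207  1.46141319 -0.13924553] [ 0.38204808 -1.03998835  0.05519667] 0.045730250729520805 [ 1.79869393e+02 -3.70851688e-02  7.00941054e+01]
```

Call:
carry_out --linear '[[0,0,0],[0,0,0],[0,0,0]]' --rotation '[[0,0,-0.7],[0,0,-0.7],[0,0,0]]' --grip '[1,1,1]'

```text
time: 8.6
ee_pos: [0.525, -0.2203, 0.1189]
tcp_rot: [179.9, -0.0, 58.9]
wrist_force: [5.2, 0.5, 1.3]
opening: 0.0456
grasp_force: 21.9
```

```bash
python3 - <<'E'
from h import *
import cv2
o=bot.get_obs();print(o['wrist_force'],o['torque'],o['opening'],o['tcp_rot'],o['q'][5])
f=lambda i,x,y,w,h,k:cv2.resize(i[y:y+h,x:x+w],None,fx=k,fy=k,interpolation=cv2.INTER_CUBIC)
a=f(bot.camera("scene"),360,215,60,70,8)
cv2.imwrite("pics/c4.png",np.clip(a*1.4,0,255).astype(np.uint8))
E
```

```text
[5.18379607 0.47252116 1.25955038] [ 0.21069575 -1.03765283 -0.01252846] 0.04558202454674445 [ 1.79882223e+02 -3.67811220e-02  5.88838294e+01] 98.34831476937407
```

View pics/c4.png

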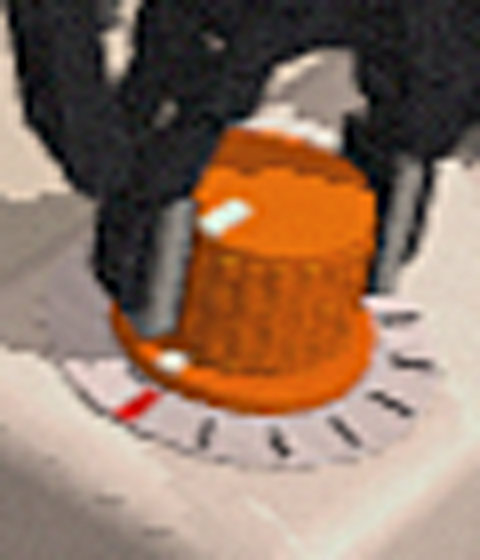

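The dial line now points at about the red tick: the top line runs (205,225)-(248,208), the skirt mark is at (172,362) and the red tick at (138,405). I'll check it numerically.

```bash
python3 - <<'E'
from h import *
f=lambda x,y:(360+x/8,215+y/8)
c=np.array([.5245,-.2205])
g=lambda d:np.degrees(np.arctan2(d[1],d[0]))
a=atz("scene",f(203,227),.141);b=atz("scene",f(250,206),.141);print(g((a-b)[:2]))
for p,z in(((172,362),.104),((138,405),.101),((205,437),.101),((281,442),.101),((344,432),.101)):
  q=atz("scene",f(*p),z);print(q,g(q[:2]-c),np.hypot(*(q[:2]-c)))
E
```

```text
166.09299916950243
[ 0.50504415 -0.21684445  0.104     ] 169.35878586996984 0.019796287023854955
[ 0.49095984 -0.21773029  0.101     ] 175.2792831385478 0.03365432731651159
[ 0.49207182 -0.23369832  0.101     ] -157.8535991245601 0.03501118155528885
[ 0.50198498 -0.24619828  0.101     ] -131.2225568378287 0.03416618226440459
[ 0.51420246 -0.25420548  0.101     ] -106.9887167088067 0.03524342614938289
```

It is at the stop: 97° has been turned and the line is on the red tick. Now back 72° with a firmer grip.

Call:
carry_out --linear '[[0,0,0],[0,0,0],[0,0,0],[0,0,0],[0,0,0],[0,0,0],[0,0,0],[0,0,0],[0,0,0],[0,0,0],[0,0,0],[0,0,0]]' --rotation '[[0,0,0],[0,0,0.9],[0,0,0.9],[0,0,0.9],[0,0,0.9],[0,0,0.9],[0,0,0.9],[0,0,0.9],[0,0,0.9],[0,0,0.9],[0,0,0.9],[0,0,0]]' --grip '[1,1,1,1,1,1,1,1,1,1,1,1]' --grip_force 40

```text
time: 9.85
ee_pos: [0.5254, -0.2202, 0.119]
tcp_rot: [179.9, 0.1, 131.3]
wrist_force: [6.9, 1.2, 0.7]
opening: 0.045
grasp_force: 40.7
```

```bash
python3 - <<'E'
from h import *
import cv2
o=bot.get_obs();print(o['wrist_force'],o['torque'],o['opening'],o['tcp_rot'],o['q'][5])
f=lambda i,x,y,w,h,k:cv2.resize(i[y:y+h,x:x+w],None,fx=k,fy=k,interpolation=cv2.INTER_CUBIC)
a=f(bot.camera("scene"),360,215,60,70,8)
cv2.imwrite("pics/c5.png",np.clip(a*1.4,0,255).astype(np.uint8))
E
```

```text
[6.944404   1.24007247 0.69658694] [ 0.2520764  -1.46458454  0.04945872] 0.04496121279825919 [1.79885543e+02 1.24816411e-01 1.31326605e+02] 25.908331242928433
```

View pics/c5.png

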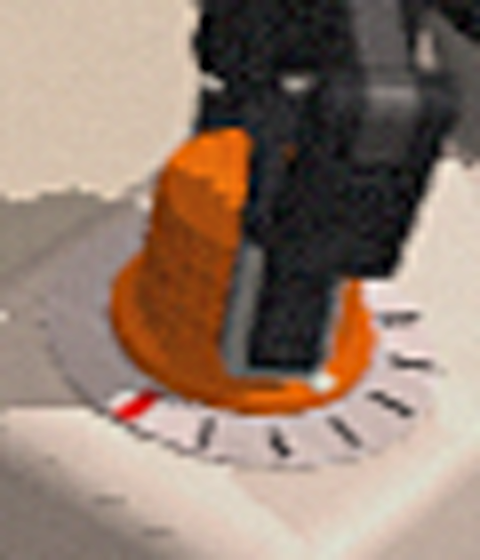

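The skirt mark (322,382) is at the third black tick (344,432). I'll release and retreat upward.

Call:
carry_out --linear '[[0,0,0],[0,0,0],[0,0,0],[0,0,0],[0,0,0],[0,0,0],[0,0,0.5],[0,0,1],[0,0,1],[0,0,1],[0,0,1],[0,0,1]]' --rotation '[[0,0,0],[0,0,0],[0,0,0],[0,0,0],[0,0,0],[0,0,0],[0,0,0],[0,0,0],[0,0,0],[0,0,0],[0,0,0],[0,0,0]]' --grip '[-1,-1,-1,-1,-1,-1,-1,-1,-1,-1,-1,-1]'

```text
time: 11.1
ee_pos: [0.5241, -0.22, 0.23]
tcp_rot: [180.0, 0.0, 131.0]
wrist_force: [0.9, 0.4, -0.7]
opening: 0.0858
grasp_force: 0.0
```

```bash
python3 - <<'E'
from h import *
import cv2
f=lambda i,x,y,w,h,k:cv2.resize(i[y:y+h,x:x+w],None,fx=k,fy=k,interpolation=cv2.INTER_CUBIC)
s=bot.camera("scene");a=f(s,360,215,60,70,8)
b=f(s,205,160,40,70,8)
cv2.imwrite("pics/c6.png",np.clip(np.hstack([a,b])*1.4,0,255).astype(np.uint8))
E
```

```text
(no output)
```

View pics/c6.png

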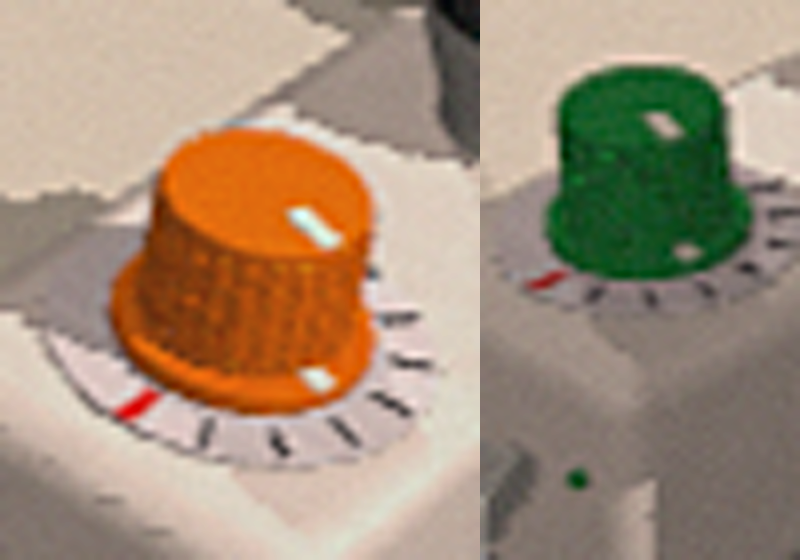

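The orange line points at about tick 3 (skirt mark (318,378), ticks at (344,432) and (390,405)); green is untouched. One numeric check follows.

```bash
python3 - <<'E'
from h import *
f=lambda x,y:(360+x/8,215+y/8)
c=np.array([.5245,-.2205])
g=lambda d:np.degrees(np.arctan2(d[1],d[0]))
a=atz("scene",f(335,243),.141);b=atz("scene",f(293,211),.141);print(g((a-b)[:2]))
for p,z in(((318,379),.104),((322,382),.104),((344,432),.101),((390,405),.101)):
  q=atz("scene",f(*p),z);print(g(q[:2]-c),np.hypot(*(q[:2]-c)))
# predicted skirt mark pixels at clicks 0..4 (r fitted to the stop view)
for k in range(5):
  t=np.radians(176+24*k)
  for r,z in((.027,.106),(.018,.141)): print(k,((np.array(proj("scene",np.r_[c+r*np.array([np.cos(t),np.sin(t)]),z]))-[360,215])*8).round(),end=' ')
  print()
E
```

```text
-106.18707208363689
-95.84175291224712 0.02227953641277049
-96.23046615128818 0.02344031032515194
-106.9887167088067 0.03524342614938289
-83.04528041369514 0.036615952388189724
0 [162. 375.] 0 [211. 230.] 
1 [210. 395.] 1 [244. 243.] 
2 [264. 402.] 2 [281. 248.] 
3 [312. 395.] 3 [314. 243.] 
4 [347. 375.] 4 [337. 230.]
```

```bash
python3 -c "
from workcell import bot
print(bot.job_done())"
```

```text
the job is handed in; nothing more can be done
None
```

The orange dial was turned clockwise to its stop, then back three clicks to the third black tick and released. I judged the stop from the dial line sitting on the red tick, since the measured torque never clearly rose there. The green dial was not touched, and the job was handed in at about 11 s.

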